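Park the binding torque tester: selector to its mark, spindle in its holder

TASK

Park the binding torque tester for the night: turn the worn round selector knob on its sloping panel clockwise until it clicks home with its white pointer at the long raised black bar on the scale ring, and drop the steel test spindle that stands on the bench end-down, collar up, into the narrow square holder, in either order. Leave the drill chuck, the heel riser and the two brake retainers where they lie.

Things in the scene. Friction and masses are not known exactly. Their poses are not given: they have to be found in the camera images.
- console: Fixed grey wedge-shaped torque tester, 200 deep (its x), 200 wide (its y), 50 high at the front, 165 at the back; origin at the centre of its underside, z up. Its flat panel slopes 30 degrees from level: it faces up and towards the console's -x (roughly to the robot). The selector sits near the middle of the panel.
- selector: Selector on the panel: black 52 skirt with a white pointer; round black grip above it, 36 in diameter, 9 to 43 above the panel (hold it 30 above). Origin on the axis at the panel surface; z out along the axis, square to the panel; x to the pointer. Worn: the grip turns up to 34 degrees freely before it drives the pointer, different each time, so watch or feel the pointer click.
- pointer (a point): End of the white pointer, 31 from the axis, 6.5 above the panel. It starts 4 or 5 clicks counter-clockwise of the mark (120 or 150 degrees about +z), more than one comfortable grasp, and is turned clockwise (about -z). Clicks are 30 degrees apart, held by a spring detent (about 0.2 N m to leave one); stops are 1 click past the mark and 5 before it.
- mark (a point): Where the pointer end must come: at the inner end of the long raised black bar (20 x 7 x 4) on the aluminium scale ring (88 in diameter, 4 thick, around the knob); 31 from the knob's axis, 6.5 above the panel. The six other positions have short thin ticks. The ring stands turned differently each time and is stiff.
- spindle: Steel test spindle standing upright on the bench, loose: round rod 16 in diameter with a grip collar 18 in diameter from 94 to 130 at its upper end; 130 long, about 160 g. Origin at the centre of its foot, z along it up to the collar.
- holder: Fixed holder for the spindle: a square aluminium tube 30 x 30 outside, 22 x 22 inside, upright in the middle of a 90 x 90 x 6 base plate. Origin at the centre of its underside, x and y along the tube's sides.
- holder_mouth (a point): Centre of the holder's open mouth, 76 above the bench.
- holder_floor (a point): Centre of the holder's inner floor, 10 above the bench, where the spindle's foot must end up.
- chuck: Bystander: chrome drill chuck standing on the bench, 38 in diameter, 56 high; origin under its centre.
- riser: Bystander: black heel riser, 75 x 55 x 24; origin under its centre.
- retainer0: Bystander: orange brake retainer lying flat, 60 x 34 x 14; origin under its centre.
- retainer1: Bystander: the second orange brake retainer, the same.
Mind the look-alikes: they are no part of the job. There is more than one size of the spindle; the one meant has the size given above. Of the things shaped like the holder, the aluminium one is meant.

How it is judged (in metres and radians):
At the end, for the whole second after the job is handed in: The selector rests in the click at the mark (pointer end within 5 mm of the mark, 1 click is 16 mm) and the spindle stands collar up in the holder with its foot on the holder's floor (within 9 mm sideways and 6 mm in height, tilt under 0.15 rad), both at rest (distance between pointer and mark below 0.005 m and angular speed of selector below 0.1 rad/s and horizontal distance between spindle and holder_floor below 0.009 m and height (world z) of spindle between 0.004 and 0.016 m and angle between spindle's own z axis and vertical below 0.15 rad and linear speed of spindle below 0.02 m/s); the robot touches nothing.
It fails at once if a bystander (chuck, riser or brake retainer) is shifted more than 25 mm (distance of any of chuck, riser, retainer0, retainer1 from where it was at the start of the episode above 0.025 m).
It also fails if it takes over 67 s, if anything falls off the work surface, if the arm or the gripper's body presses on something with over 40 N, if the wrist force passes 120 N, or if a joint passes its speed limit or range.

ROBOT

A 6-joint arm with a two-finger parallel gripper is mounted at the origin on the work surface. World frame = base frame: x ahead of the robot, y to its left, z up, the work surface at z = 0. Lengths are in mm, angles in rad, forces in N, time in s.
With the tool pointing down it reaches from about 375 to 900 mm from the base axis. Payload 3.1 kg.
Tool frame: the origin (TCP) lies midway between the tips of the shut fingers; the grasp point (between the pads) lies 19 mm behind it; z points along the fingers, y is the line along which they close (so a half turn about z gives the same grasp; the last joint's range is limited). The gripper opens to 85 mm and grips with 20 to 120 N. Pads are 22 mm wide; open, the fingers measure 114 mm over their backs; the gripper's body (76 mm by 85 mm) begins 54 mm behind the grasp point. The pads swing forward as they close: fully open they stand 13 mm farther back than shut.
Start: joints at [-1.321, 0.527, 1.433, -0, 1.181, -0.178], TCP at [259.313, -568.642, 231.31] pointing down, gripper open.
Joint ranges: [-3.08, 3.08], [-0.75, 2.2], [0.22, 2.44], [-1.43, 4.57], [0, 2.65], [-2.85, 2.85]. Speed limits (rad/s): [2.79, 2.79, 3.14, 3.14, 3.14, 3.14].

INTERFACE

Orientations are given as [roll, pitch, yaw] about the fixed x, y, z axes, in that order (R = Rz(yaw) Ry(pitch) Rx(roll)).
In Python, from rig import manip gives the robot as it stands.
- The arm moves only by the tool play_rows, never from a script. Its argument "increments" is a list of rows, each a list of 5 numbers: the closure, from 0 (fully open) to 1 (shut), then the shift along the tool's x, y, z in cm, then the turn about the tool's z in rad. In form: [[jaw, dx, dy, dz, twist], ...]. A call has 1 to 20 rows; each row is the pose to reach, as a shift and turn from the pose commanded when the call began, along the tool's axes at that moment; what a row does not reach only later rows make up. A row lasts 1/10 s, in which the tool goes at most 50 mm and 8.59 degrees, less where a joint would pass 70% of its speed; a pose out of reach is approached as far as the arm can. A call with a gripper value outside its range is refused whole. The fingers move at their own pace and stop on an object; "force" is the grip in N (left out, the last holds). Time passes only in rows, so rows that repeat a pose let the fingers close. It gives the time, the measured TCP pose, the force, the opening and the grip force at its end, in the units of the state.
- manip.observe(): the state, without advancing time (a new reading comes with each control period).
- manip.capture(name): name is "side" or "top"; returns a dict with "image" (480x640x3 uint8, red, green, blue), "z_map" (480x640 float32, mm along the optical axis (not along the pixel's ray), 0 where there is no reading), "fx", "fy", "cx", "cy" (pixels), "extrinsics" (4x4, takes a point from camera to world coordinates). Camera axes: x right, y down, z forward; pixel columns grow to the right and rows downward; lengths in mm; the calibration is good to about 2 mm. A picture is of the moment at which its call begins.
- manip.finish_job(): hands the job in; it is judged then, once.
The state is a dict: "time_s": time; "joint_positions": joint angles; "qd": joint speeds; "tau": joint torques, N m; "eef_pos": TCP position; "orientation": TCP orientation; "contact_force": force on the tool from outside, world axes, zero at the start; "ft_torque": the same for the moment, N m; "grip_width": opening from 0.0 (shut) to 1.0 (fully open); "finger_force": force on a finger pad.
Only numpy, scipy, OpenCV 4.12 (cv2) and the standard library are available. Lean on these libraries where they do the work, as an engineer would, in place of code of your own. Each camera call takes 0.05 s, during which the arm holds its last target. There are 200 camera calls.

## Working session

There is one attempt and no reset: what is moved stays moved. The work goes in short steps, Python scripts to look and compute and a tool call to move; the robot and the scene stay as the last step left them, time stands still between calls to the robot, and variables do not carry over. Pictures are saved under pics/ and viewed, at most 10 in all, crops included, and the job is handed in when it is done.

Besides the shell and the picture viewer there is one more tool, called after "Request:" as name(argument=value, ...), one argument or row to a line, values as JSON. play_rows: Moves the arm, as the interface text tells. Its arguments: {"type":"object","properties":{"increments":{"type":"array","items":{"type":"array","items":{"type":"number"}}},"force":{"type":"number"}},"required":["increments"]}

```bash
mkdir -p pics; cat > h.py <<'E'
from rig import manip
import numpy as np, cv2
def cap(n):
    c=manip.capture(n); np.savez('%s.npz'%n,**c); return c
def world(c,u,v,d=None):
    d=c['z_map'][int(v),int(u)] if d is None else d
    p=np.array([(u-c['cx'])/c['fx']*d,(v-c['cy'])/c['fy']*d,d,1]); return (c['extrinsics']@p)[:3]
def plane(c,u,v,n,p0):
    R=c['extrinsics'][:3,:3];o=c['extrinsics'][:3,3]
    r=R@np.array([(u-c['cx'])/c['fx'],(v-c['cy'])/c['fy'],1]); n=np.array(n,float)
    return o+r*(n@(np.array(p0)-o))/(n@r)
def proj(c,p):
    q=np.linalg.inv(c['extrinsics'])@np.append(p,1); return c['fx']*q[0]/q[2]+c['cx'],c['fy']*q[1]/q[2]+c['cy']
E
python3 - <<'E'
from h import *
print(manip.observe())
for n in('top','side'):
    c=cap(n); cv2.imwrite(f'pics/{n}0.png',c['image'][:,:,::-1]); print(n,c['fx'],c['extrinsics'].round(3).tolist())
E
```

```text
{'time_s': 0.0, 'joint_positions': array([-1.32152245e+00,  5.28426408e-01,  1.43391211e+00,  2.90190899e-05,
        1.18144299e+00, -1.78488219e-01]), 'qd': array([ 0.00077779,  0.0008589 , -0.00048829,  0.00095189,  0.00041573,
       -0.00224075]), 'tau': array([-7.57846283e-04, -4.42355275e+01, -1.78021842e+01, -3.17891836e-04,
        8.49585427e-03, -8.38104029e-06]), 'eef_pos': array([ 259.12987983, -567.9468381 ,  230.35495567]), 'orientation': array([-3.13944334e+00, -4.15009939e-04,  4.27750602e-01]), 'contact_force': array([ 0.1011402 ,  0.11945705, -0.45496967]), 'ft_torque': array([ 0.02938892,  0.00751328, -0.0104377 ]), 'finger_force': 0.0, 'grip_width': 1.0007840433238135}
top 596.858191562109 [[0.021, -0.99, 0.14, 357.861], [-1.0, -0.019, 0.011, -106.622], [-0.008, -0.14, -0.99, 1171.771], [0.0, 0.0, 0.0, 1.0]]
side 534.3018961117247 [[-0.862, -0.315, 0.399, 190.816], [-0.507, 0.502, -0.7, 510.273], [0.02, -0.805, -0.592, 601.485], [0.0, 0.0, 0.0, 1.0]]
```

View pics/top0.png

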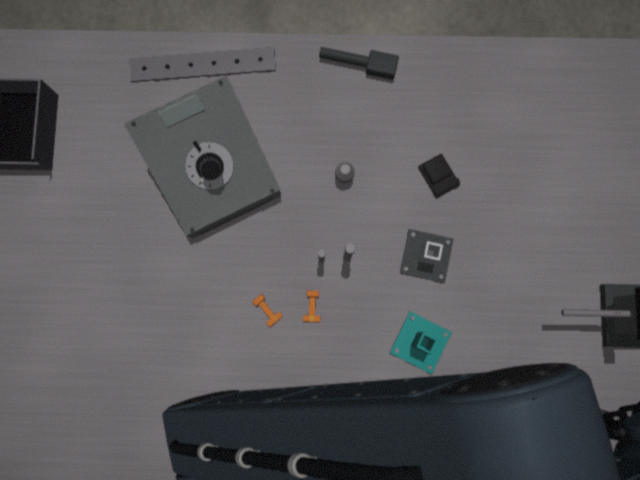

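View pics/side0.png

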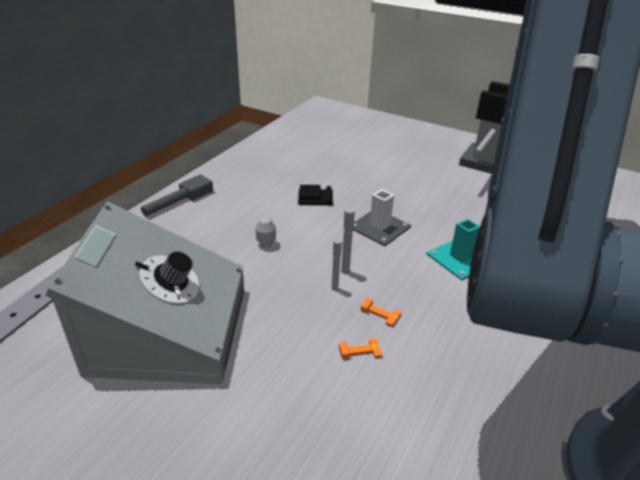

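Top view: the spindle candidates stand at (321,253) and (349,248). In the side view their tops are at (337,240) and (348,210). The holder candidates are aluminium at (432,250) and teal at (424,342). The aluminium holder is the one meant. I'll measure the spindle heights and enlarge.

```bash
python3 - <<'E'
from h import *
t=dict(np.load('top.npz'));s=dict(np.load('side.npz'))
def cloud(c):
    v,u=np.mgrid[:480,:640];d=c['z_map'];P=np.stack([(u-c['cx'])/c['fx']*d,(v-c['cy'])/c['fy']*d,d,np.ones_like(d)],-1)@c['extrinsics'].T
    return P[...,:3]
Pt=cloud(t);Ps=cloud(s)
for n,P,rois in(('top',Pt,{'A':(312,245,330,262),'B':(340,238,360,262),'H':(418,235,448,265),'tealH':(408,328,440,360)}),('side',Ps,{'A':(328,235,344,285),'B':(343,206,356,270),'H':(365,185,400,225)})):
    for k,(a,b,c,d) in rois.items():
        Q=P[b:d,a:c].reshape(-1,3);Q=Q[np.isfinite(Q).all(1)];Q=Q[Q[:,2]<400];z=np.percentile(Q[:,2],99.5);m=Q[:,2]>z-6
        print(n,k,'top z',z.round(1),'n',m.sum(),'mean',Q[m].mean(0).round(1),'lo',Q[m].min(0).round(1),'hi',Q[m].max(0).round(1))
# panel plane
pts=np.concatenate([P[m] for P,m in((Pt,cv2.fillPoly(np.zeros((480,640),np.uint8),[np.array([[135,128],[222,88],[272,185],[195,225]])],1)>0),)])
from numpy.linalg import svd
Q=pts
for i in range(8):
    c0=np.median(Q,0) if i==0 else Q.mean(0);n=svd(Q-Q.mean(0),full_matrices=False)[2][2];n*=np.sign(n[2]);c0=Q.mean(0);r=(Q-c0)@n
    Q=Q[abs(r-np.median(r))<max(2,1.5*r.std())]
print('panel',n.round(4),c0.round(1),len(Q),'slope',np.degrees(np.arccos(n[2])),'yaw',np.degrees(np.arctan2(-n[1],-n[0])))
np.savez('panel.npz',n=n,c0=c0)
h=(Pt-c0)@n
m=(h>36)&(h<60);m[:, :150]=0;m[:,260:]=0;m[:120]=0;m[230:]=0
print('grip top',Pt[m].mean(0).round(1),'h',h[m].mean(),m.sum())
g=lambda im,b,k:cv2.resize(im[b[1]:b[3],b[0]:b[2],::-1],None,fx=k,fy=k,interpolation=cv2.INTER_CUBIC)
a=g(t['image'],(170,125,250,205),5);b=g(s['image'],(130,240,210,320),5)
A=g(t['image'],(310,235,370,270),5);B=g(s['image'],(310,200,370,300),4)
im=np.zeros((600,800,3),np.uint8);im[:400,:400]=a;im[:400,400:800]=b;im[400:575,:300]=A;B2=cv2.resize(B,(120,200));im[400:600,320:440]=B2
cv2.imwrite('pics/crop0.png',im)
E
```

```text
top A top z 104.9 n 40 mean [ 498.4 -103.8  101.8] lo [ 491.3 -108.8   99.3] hi [504.4 -97.9 105.7]
top B top z 133.6 n 71 mean [ 504.2 -154.1  130.5] lo [ 496.  -161.4  127.8] hi [ 512.2 -145.4  134.1]
top H top z 79.6 n 116 mean [ 510.3 -309.9   76. ] lo [ 493.4 -327.3   73.7] hi [ 526.9 -293.9   82. ]
top tealH top z 78.9 n 125 mean [ 341.7 -298.3   75.9] lo [ 322.  -317.    73.1] hi [ 361.1 -278.7   80.6]
side A top z 101.1 n 57 mean [ 496.9 -101.3   99.2] lo [ 490.6 -109.    95.3] hi [503.8 -95.4 102.5]
side B top z 130.0 n 74 mean [ 503.2 -150.9  128.1] lo [ 495.3 -161.5  124.1] hi [ 512.2 -143.   130.5]
side H top z 75.8 n 137 mean [ 509.2 -307.9   73.5] lo [ 491.9 -327.2   69.9] hi [ 528.7 -291.3   77.1]
panel [ 0.8796 -0.4456  0.1667] [665.5 111.9 129.6] 3217 slope 80.40257850497514 yaw 153.13274875440746
grip top [704.7  78.7 116.8] h 47.21271764052721 1048
```

View pics/crop0.png

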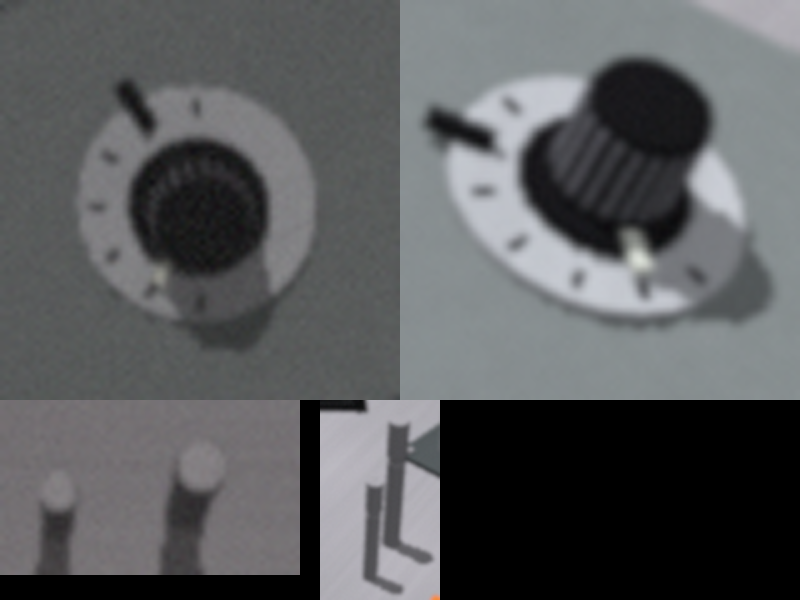

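The crop shows the tall spindle B (top 349,248) measures 130 high and 18 wide, and A measures about 101, so B is the one meant. The pointer (crop 160,275) is at the 4th tick counter-clockwise of the long bar (crop 150,130), so it needs 4 clicks clockwise. Next I'll refine the panel plane and the knob axis.

```bash
cat > knob.py <<'E'
from h import *
def cloud(c):
    v,u=np.mgrid[:480,:640];d=c['z_map'];P=np.stack([(u-c['cx'])/c['fx']*d,(v-c['cy'])/c['fy']*d,d,np.ones_like(d)],-1)@c['extrinsics'].T
    P[d<=0]=np.nan
    return P[...,:3]
E
python3 - <<'E'
from knob import *
out=[]
for nm,poly in(('top',[[140,130],[218,92],[268,185],[195,222]]),('side',[[110,220],[232,270],[210,335],[68,280]])):
    c=dict(np.load(nm+'.npz'));P=cloud(c);M=cv2.fillPoly(np.zeros((480,640),np.uint8),[np.array(poly)],1)>0
    Q=P[M];Q=Q[np.isfinite(Q).all(1)]
    A=np.c_[Q[:,:2],np.ones(len(Q))];w=np.ones(len(Q),bool)
    for i in range(15):
        k=np.linalg.lstsq(A[w],Q[w,2],rcond=None)[0];r=Q[:,2]-A@k;r-=np.median(r[w]);w=abs(r)<max(2.5,25*.75**i)
    n=np.array([-k[0],-k[1],1]);n/=np.linalg.norm(n);c0=Q[w].mean(0)
    print(nm,'n',n.round(4),'slope',np.degrees(np.arccos(n[2])).round(2),'yaw',np.degrees(np.arctan2(-n[1],-n[0])).round(2),w.sum(),c0.round(1),'z@(640,95)',np.array([640,95,1])@k)
    h=(P-c0)@n
    im=c['image'];g=cv2.cvtColor(im,cv2.COLOR_RGB2GRAY)
    near=np.linalg.norm(P-world(c,*((210,170) if nm=='top' else (172,275))),axis=2)<90
    m=near&(h>39)&(h<48);tp=np.nanmedian(P[m],0);mm=P[m];print(' griptop n',m.sum(),'mean',mm.mean(0).round(1),'h',h[m].mean().round(1),'axis base',(mm.mean(0)-n*h[m].mean()).round(1))
    # ring: light, circle outline on plane 4 above
    hsv=cv2.cvtColor(im,cv2.COLOR_RGB2HSV);r=near&(h>1)&(h<8)
    a=P[r]; ctr=a.mean(0); print(' ring pts',r.sum(),'ctr',(ctr-n*((ctr-c0)@n)).round(1))
    np.savez('plane_%s.npz'%nm,n=n,c0=c0)
E
```

```text
top n [-0.4446 -0.2326  0.865 ] slope 30.12 yaw 27.62 5209 [672.7 113.1 109.9] z@(640,95) 88.21769820300926
 griptop n 314 mean [639.6  97.1 137.9] h 42.7 axis base [658.6 107.  101. ]
 ring pts 2304 ctr [660.3 107.9 102.1]
side n [-0.4425 -0.2321  0.8662] slope 29.98 yaw 27.68 7190 [668.2 123.6 108.7] z@(640,95) 86.65325145964846
 griptop n 401 mean [637.9 100.  136.1] h 42.6 axis base [656.8 109.9  99.2]
 ring pts 2168 ctr [649.8 125.8  99.9]
```

```bash
cat > go.py <<'E'
import sys
from h import *
from scipy.spatial.transform import Rotation as Ro
def go(x,y,z,yaw):
    s=manip.observe();R=Ro.from_euler('xyz',s['orientation']).as_matrix()
    d=R.T@(np.array([x,y,z])-s['eef_pos'])/10
    print('t',round(s['time_s'],2),'pos',s['eef_pos'].round(1),'rpy',s['orientation'].round(3),'q',s['joint_positions'].round(2),'F',s['contact_force'].round(1),'M',s['ft_torque'].round(2))
    print('delta cm',d.round(2),'twist',round(-(yaw-s['orientation'][2]),3))
if __name__=='__main__': go(*map(float,sys.argv[1:]))
E
python3 go.py 503.7 -152.5 190 1.571
```

```text
t 0.1 pos [ 259.1 -568.   230.4] rpy [-3.14  -0.     0.428] q [-1.32  0.53  1.43 -0.    1.18 -0.18] F [ 0.1 -0.2  1. ] M [0.01 0.01 0.02]
delta cm [ 39.49 -27.66   4.11] twist -1.143
```

Request:
play_rows(
  increments=[
    [0,39.5,-27.7,0,-1.143],
    [0,39.5,-27.7,0,-1.143],
    [0,39.5,-27.7,0,-1.143],
    [0,39.5,-27.7,0,-1.143],
    [0,39.5,-27.7,0,-1.143],
    [0,39.5,-27.7,0,-1.143],
    [0,39.5,-27.7,0,-1.143],
    [0,39.5,-27.7,0,-1.143],
    [0,39.5,-27.7,0,-1.143],
    [0,39.5,-27.7,0,-1.143],
    [0,39.5,-27.7,0,-1.143],
    [0,39.5,-27.7,0,-1.143],
    [0,39.5,-27.7,4,-1.143],
    [0,39.5,-27.7,4,-1.143],
    [0,39.5,-27.7,4,-1.143],
    [0,39.5,-27.7,4,-1.143],
  ],
)

```text
time_s: 1.7
eef_pos: [504.1, -154.0, 192.4]
orientation: [3.14, 0.001, 1.569]
contact_force: [-0.9, -0.9, 0.2]
grip_width: 1.001
finger_force: 0.0
```

```bash
python3 go.py 503.7 -152.5 94 1.571; python3 - <<'E'
from h import *
for n in('top','side'):
    c=cap(n); cv2.imwrite(f'pics/{n}1.png',c['image'][:,:,::-1])
E
```

```text
t 1.7 pos [ 504.1 -154.   192.4] rpy [3.140e+00 1.000e-03 1.569e+00] q [-0.51  0.45  1.72 -0.    0.97 -0.51] F [-0.9 -0.9  0.2] M [ 0.05 -0.01 -0.02]
delta cm [ 0.16 -0.06  9.84] twist -0.002
```

Request:
play_rows(
  increments=[
    [0,0.15,0,3,0],
    [0,0.15,0,6,0],
    [0,0.15,0,9.7,0],
    [0,0.15,0,9.7,0],
    [0,0.15,0,9.7,0],
    [0,0.15,0,9.7,0],
    [1,0.15,0,9.7,0],
    [1,0.15,0,9.7,0],
    [1,0.15,0,9.7,0],
    [1,0.15,0,9.7,0],
    [1,0.15,0,9.7,0],
    [1,0.15,0,9.7,0],
    [1,0.15,0,9.7,0],
    [1,0.15,0,9.7,0],
    [1,0.15,0,9.7,0],
    [1,0.15,0,9.7,0],
  ],
  force=50,
)

```text
time_s: 3.4
eef_pos: [504.0, -151.3, 94.7]
orientation: [3.141, 0.0, 1.571]
contact_force: [-0.3, -0.3, 5.6]
grip_width: 0.192
finger_force: 48.8
```

Request:
play_rows(
  increments=[
    [1,0,0,-2,0],
    [1,0,0,-5,0],
    [1,0,0,-9,0],
    [1,0,0,-11,0],
    [1,0,0,-11,0],
    [1,0,0,-11,0],
    [1,0,0,-11,0],
  ],
)

```text
time_s: 4.1
eef_pos: [502.5, -150.6, 202.4]
orientation: [-3.138, -0.002, 1.571]
contact_force: [-0.4, -0.1, -1.4]
grip_width: 0.2
finger_force: 49.0
```

```bash
python3 go.py 510 -308 205 1.571; python3 - <<'E'
from h import *
for n in('side','top'):
    c=cap(n); cv2.imwrite(f'pics/{n}2.png',c['image'][:,:,::-1])
    if n=='side':
        cv2.imwrite('pics/c2.png',cv2.resize(c['image'][80:320,240:480,::-1],None,fx=2.5,fy=2.5))
E
```

```text
t 4.1 pos [ 502.5 -150.6  202.4] rpy [-3.138e+00 -2.000e-03  1.571e+00] q [-0.5   0.43  1.71  0.    1.   -0.5 ] F [-0.4 -0.1 -1.4] M [ 0.04  0.04 -0.02]
delta cm [-15.74   0.75  -0.29] twist -0.0
```

View pics/c2.png

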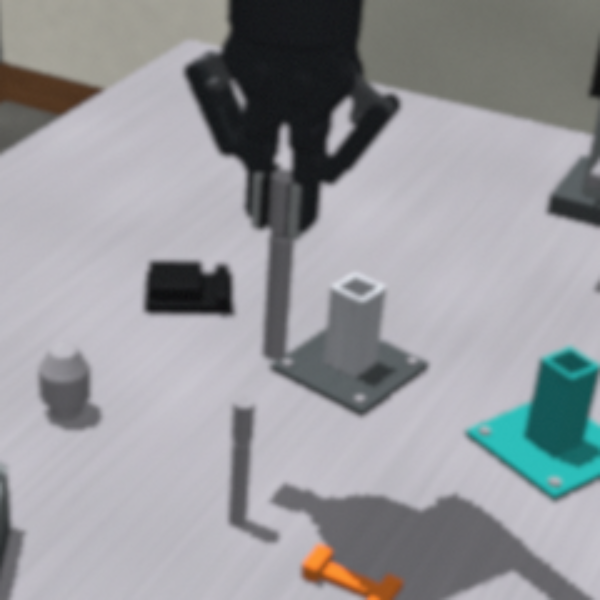

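The side crop shows the spindle hanging vertically in the fingers by its collar (crop 285,200), with its foot at (275,355). Next I move over the aluminium holder, whose mouth is at crop (358,288).

Request:
play_rows(
  increments=[
    [1,-4,0.2,0,0],
    [1,-8,0.4,0,0],
    [1,-12,0.6,0,0],
    [1,-15,0.7,0,0],
    [1,-15.7,0.75,0,0],
    [1,-15.7,0.75,0,0],
    [1,-15.7,0.75,0,0],
    [1,-15.7,0.75,1,0],
    [1,-15.7,0.75,1,0],
    [1,-15.7,0.75,1,0],
  ],
)

```text
time_s: 5.2
eef_pos: [511.1, -306.9, 193.7]
orientation: [-3.14, -0.001, 1.572]
contact_force: [0.4, 0.4, -1.7]
grip_width: 0.195
finger_force: 49.0
```

```bash
python3 go.py 510 -308 195 1.571; python3 - <<'E'
from h import *
ims=[]
for n,b in(('side',(340,100,440,240)),('top',(380,200,480,300))):
    c=cap(n); ims.append(cv2.resize(c['image'][b[1]:b[3],b[0]:b[2],::-1],None,fx=4,fy=4,interpolation=cv2.INTER_CUBIC))
im=np.zeros((600,800,3),np.uint8);im[:560,:400]=ims[0];im[:400,400:]=ims[1]
cv2.imwrite('pics/c3.png',im)
E
```

```text
t 5.2 pos [ 511.1 -306.9  193.7] rpy [-3.140e+00 -1.000e-03  1.572e+00] q [-0.73  0.53  1.54  0.    1.07 -0.73] F [ 0.4  0.4 -1.7] M [-0.03 -0.04 -0.02]
delta cm [-0.11 -0.11 -0.13] twist 0.001
```

View pics/c3.png

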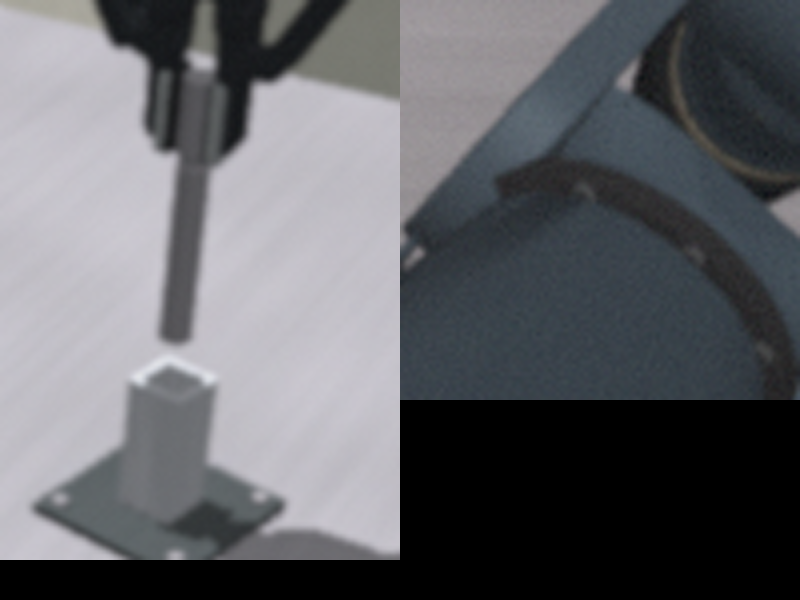

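The crop (side view) shows the foot at (176,338), in line laterally with the mouth centre (172,378). The top view is blocked by the arm, so I'll check numerically along the viewing direction.

```bash
python3 - <<'E'
from knob import *
c=dict(np.load('side.npz'));P=cloud(c)
# spindle rod points: height slices; front surface -> add radius along view
o=c['extrinsics'][:3,3]
M=(P[...,0]>480)&(P[...,0]<545)&(P[...,1]>-345)&(P[...,1]<-270)
for a,b in((105,120),(120,135),(135,150),(150,165),(165,185)):
    m=M&(P[...,2]>a)&(P[...,2]<b);Q=P[m]
    if len(Q)<5: print(a,len(Q));continue
    q=np.median(Q,0);v=(q-o)[:2];v/=np.linalg.norm(v); print(a,b,len(Q),q.round(1),'axis~',(q[:2]+v*6.5).round(1))
m=M&(P[...,2]>73)&(P[...,2]<80);Q=P[m];print('mouth rim',len(Q),Q[:,:2].min(0).round(1),Q[:,:2].max(0).round(1),((Q[:,:2].min(0)+Q[:,:2].max(0))/2).round(1),Q.mean(0).round(1))
print('foot ray on z=99',plane(c,384,184.5,[0,0,1],[0,0,99]).round(1),'mouth ray z=76',plane(c,340+172.5/4,100+378/4,[0,0,1],[0,0,76]).round(1))
t=dict(np.load('top.npz'))
E
```

```text
105 120 62 [ 508.5 -303.   112.1] axis~ [ 510.8 -309.1]
120 135 60 [ 508.8 -302.8  126.8] axis~ [ 511.2 -308.8]
135 150 66 [ 509.2 -302.8  141.4] axis~ [ 511.6 -308.9]
150 165 67 [ 509.3 -303.1  157.2] axis~ [ 511.6 -309.2]
165 185 91 [ 508.9 -303.1  175.6] axis~ [ 511.2 -309.2]
mouth rim 89 [ 493. -327.] [ 526.6 -291.5] [ 509.8 -309.3] [ 509.8 -308.4   74.9]
foot ray on z=99 [ 507.8 -305.4   99. ] mouth ray z=76 [ 508.1 -307.6   76. ]
```

Request:
play_rows(
  increments=[
    [1,-0.05,-0.1,0.5,0],
    [1,-0.05,-0.1,1,0],
    [1,-0.05,-0.1,1.5,0],
    [1,-0.05,-0.1,2,0],
    [1,-0.05,-0.1,2.5,0],
    [1,-0.05,-0.1,3,0],
    [1,-0.05,-0.1,3.5,0],
    [1,-0.05,-0.1,3.5,0],
    [1,-0.05,-0.1,3.5,0],
  ],
)

```text
time_s: 6.2
eef_pos: [510.3, -308.7, 159.1]
orientation: [-3.141, -0.0, 1.571]
contact_force: [0.5, -0.1, -1.0]
grip_width: 0.196
finger_force: 49.1
```

Request:
play_rows(
  increments=[
    [1,0,0,0.8,0],
    [1,0,0,1.6,0],
    [1,0,0,2.4,0],
    [1,0,0,3.2,0],
    [1,0,0,4,0],
    [1,0,0,4.5,0],
    [1,0,0,5,0],
    [1,0,0,5.2,0],
    [1,0,0,5.2,0],
    [1,0,0,5.2,0],
    [1,0,0,5.2,0],
  ],
)

```text
time_s: 7.3
eef_pos: [510.5, -308.9, 107.7]
orientation: [3.141, 0.001, 1.571]
contact_force: [0.4, -0.7, -1.2]
grip_width: 0.194
finger_force: 49.1
```

Request:
play_rows(
  increments=[
    [1,0,0,0.15,0],
    [1,0,0,0.15,0],
    [0.6,0,0,0.15,0],
    [0.4,0,0,0.15,0],
    [0,0,0,0.15,0],
    [0,0,0,0.15,0],
    [0,0,0,0.15,0],
    [0,0,0,0.15,0],
    [0,0,0,-3,0],
    [0,0,0,-7,0],
    [0,0,0,-12,0],
    [0,0,0,-12,0],
    [0,0,0,-12,0],
    [0,0,0,-12,0],
  ],
)

```text
time_s: 8.7
eef_pos: [509.4, -308.0, 226.1]
orientation: [-3.139, -0.002, 1.571]
contact_force: [-0.2, 0.1, -0.3]
grip_width: 0.996
finger_force: 0.0
```

```bash
python3 go.py 642.6 100.6 228 0.88; python3 - <<'E'
from knob import *
c=cap('side');P=cloud(c)
M=(P[...,0]>480)&(P[...,0]<545)&(P[...,1]>-345)&(P[...,1]<-270)&(P[...,2]>85)&(P[...,2]<160)
Q=P[M];z=Q[:,2];print('spindle',len(Q),z.max(),np.median(Q[z<105],0).round(1),np.median(Q[z>120],0).round(1))
E
```

```text
t 8.7 pos [ 509.4 -308.   226.1] rpy [-3.139e+00 -2.000e-03  1.571e+00] q [-0.73  0.49  1.51 -0.    1.14 -0.73] F [-0.2  0.1 -0.3] M [0.07 0.01 0.02]
delta cm [40.86 13.32 -0.14] twist 0.691
spindle 264 140.83814144103968 [ 507.4 -304.6   94.4] [ 509.1 -305.3  133.3]
```

The spindle top is at 140.8, so its foot is on the floor (10). Now the knob: I approach with yaw 0.88, which is 0.4 counter-clockwise of level.

Request:
play_rows(
  increments=[
    [0,40.9,13.3,0,0.69],
    [0,40.9,13.3,0,0.69],
    [0,40.9,13.3,0,0.69],
    [0,40.9,13.3,0,0.69],
    [0,40.9,13.3,0,0.69],
    [0,40.9,13.3,0,0.69],
    [0,40.9,13.3,0,0.69],
    [0,40.9,13.3,0,0.69],
    [0,40.9,13.3,0,0.69],
    [0,40.9,13.3,0,0.69],
    [0,40.9,13.3,0,0.69],
    [0,40.9,13.3,0,0.69],
    [0,40.9,13.3,0,0.69],
    [0,40.9,13.3,0,0.69],
  ],
)

```text
time_s: 10.15
eef_pos: [643.1, 98.8, 227.2]
orientation: [-3.141, 0.0, 0.879]
contact_force: [0.9, 0.2, -0.4]
grip_width: 1.002
finger_force: 0.0
```

```bash
python3 go.py 642.6 100.6 110 0.88
```

```text
t 10.15 pos [643.1  98.8 227.2] rpy [-3.141  0.     0.879] q [-0.02  0.57  1.37 -0.    1.21  0.67] F [ 0.9  0.2 -0.4] M [-0.04  0.02 -0.  ]
delta cm [ 0.11 -0.15 11.72] twist -0.001
```

Request:
play_rows(
  increments=[
    [0,0.1,-0.15,3,0],
    [0,0.1,-0.15,6,0],
    [0,0.1,-0.15,8.5,0],
    [0,0.1,-0.15,10.5,0],
    [0,0.1,-0.15,11.6,0],
    [0,0.1,-0.15,11.6,0],
    [0,0.1,-0.15,11.6,0],
    [0,0.1,-0.15,11.6,0],
    [1,0.1,-0.15,11.6,0],
    [1,0.1,-0.15,11.6,0],
    [1,0.1,-0.15,11.6,0],
    [1,0.1,-0.15,11.6,0],
    [1,0.1,-0.15,11.6,0],
    [1,0.1,-0.15,11.6,0],
    [1,0.1,-0.15,11.6,0],
  ],
  force=60,
)

```text
time_s: 11.65
eef_pos: [645.4, 100.3, 113.2]
orientation: [3.135, -0.002, 0.881]
contact_force: [1.8, -4.6, 5.7]
grip_width: 0.428
finger_force: 57.9
```

```bash
python3 go.py 642.6 100.6 110 0.08; python3 - <<'E'
from h import *
c=cap('side'); cv2.imwrite('pics/c4.png',cv2.resize(c['image'][180:340,60:260,::-1],None,fx=3.5,fy=3.5))
E
```

```text
t 11.65 pos [645.4 100.3 113.2] rpy [ 3.135e+00 -2.000e-03  8.810e-01] q [-0.02  0.7   1.46 -0.    0.97  0.68] F [ 1.8 -4.6  5.7] M [-1.   -0.55 -0.21]
delta cm [-0.16 -0.24  0.32] twist 0.801
```

View pics/c4.png

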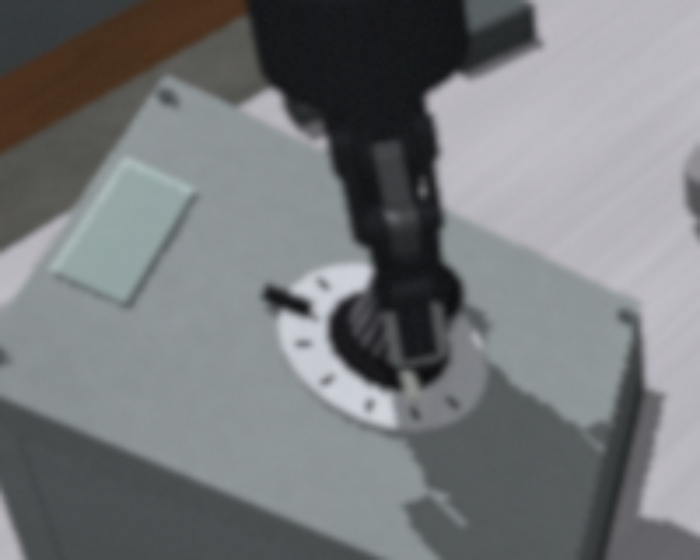

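The gripper holds the knob and the pointer (crop 412,382) is still at the 4th tick. Now I turn clockwise, which is a positive twist.

Request:
play_rows(
  increments=[
    [1,0,0,0,0.08],
    [1,0,0,0,0.16],
    [1,0,0,0,0.24],
    [1,0,0,0,0.32],
    [1,0,0,0,0.4],
    [1,0,0,0,0.48],
    [1,0,0,0,0.56],
    [1,0,0,0,0.64],
    [1,0,0,0,0.72],
    [1,0,0,0,0.8],
    [1,0,0,0,0.8],
    [1,0,0,0,0.8],
  ],
)

```text
time_s: 12.9
eef_pos: [645.3, 102.9, 112.9]
orientation: [-3.14, -0.006, 0.084]
contact_force: [3.8, -0.7, 6.3]
grip_width: 0.398
finger_force: 86.0
```

```bash
cat > look.py <<'E'
from knob import *
# pointer angle from the side view: white pixels within the skirt/ring, on plane 6.5 above panel
n=np.array([-np.sin(np.pi/6)*np.cos(.4826),-np.sin(np.pi/6)*np.sin(.4826),np.cos(np.pi/6)])
B=np.array([657.7,108.5,100.1]);ex=np.array([np.cos(.4826)*np.cos(np.pi/6),np.sin(.4826)*np.cos(np.pi/6),.5]);ey=np.cross(n,ex)
def rect(c,h=5.5,S=5,W=50):
    g=np.arange(-W,W,1/S);X,Y=np.meshgrid(g,g)   # image right = -ey? use right=-Y
    pts=(B+h*n)[None,None]-X[...,None]*ey-Y[...,None]*ex
    q=np.concatenate([pts,np.ones(X.shape+(1,))],-1)@np.linalg.inv(c['extrinsics']).T
    u=(c['fx']*q[...,0]/q[...,2]+c['cx']).astype(np.float32);v=(c['fy']*q[...,1]/q[...,2]+c['cy']).astype(np.float32)
    return cv2.remap(c['image'],u,v,cv2.INTER_CUBIC)
def view(n,f=None):
    c=cap(n);r=rect(c)
    if f: cv2.imwrite(f,r[:,:,::-1])
    return c,r
E
python3 go.py 643 100.6 110 0.08; python3 - <<'E'
from look import *
c,r=view('side');c2,r2=view('top')
s=cv2.resize(c['image'][220:340,100:240],(490,420))
im=np.zeros((420,800,3),np.uint8);im[:,:490]=s;im[:300,495:795]=cv2.resize(r,(300,300))
cv2.imwrite('pics/c5.png',im[:,:,::-1])
E
```

```text
t 12.9 pos [645.3 102.9 112.9] rpy [-3.14  -0.006  0.084] q [-0.01  0.7   1.46  0.    0.97  1.47] F [ 3.8 -0.7  6.3] M [ 2.09 -0.46  1.23]
delta cm [-0.25  0.21  0.29] twist 0.004
```

View pics/c5.png

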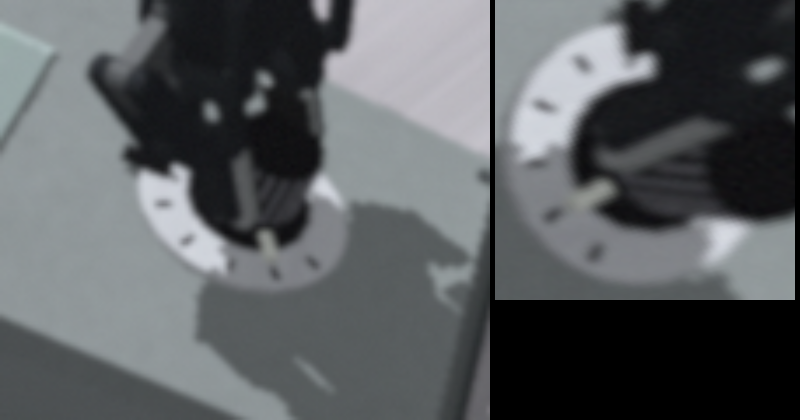

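The pointer (left crop 267,240) still sits about at its tick, just starting to be driven: the free play has been taken up. I'll regrasp and turn again.

Request:
play_rows(
  increments=[
    [0.2,0,0,0,0.0],
    [0.2,0,0,0,0.0],
    [0.2,0,0,0,0.0],
    [0.2,0,0,0,-0.1],
    [0.2,0,0,0,-0.24],
    [0.2,0,0,0,-0.38],
    [0.2,0,0,0,-0.52],
    [0.2,0,0,0,-0.66],
    [0.2,0,0,0,-0.8],
    [0.2,0,0,0,-0.85],
    [0.2,0,0,0,-0.85],
    [0.2,0,0,0,-0.85],
  ],
)

```text
time_s: 14.2
eef_pos: [642.1, 102.1, 110.8]
orientation: [-3.14, 0.001, 0.93]
contact_force: [-0.2, 0.9, -0.5]
grip_width: 0.799
finger_force: 0.0
```

```bash
python3 go.py 643 100.6 110 0.93; python3 - <<'E'
from look import *
c,r=view('side');c2,r2=view('top')
g=lambda x:cv2.resize(x,(395,395))
im=np.zeros((395,800,3),np.uint8);im[:,:395]=g(r);im[:,400:795]=g(r2)
cv2.imwrite('pics/c6.png',im[:,:,::-1])
E
```

```text
t 14.2 pos [642.1 102.1 110.8] rpy [-3.14e+00  1.00e-03  9.30e-01] q [-0.01  0.71  1.46  0.    0.98  0.63] F [-0.2  0.9 -0.5] M [0.02 0.01 0.02]
delta cm [-0.07  0.17  0.08] twist -0.0
```

View pics/c6.png

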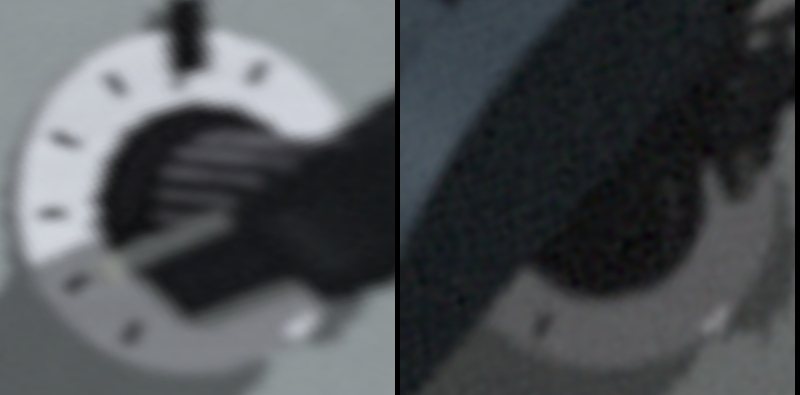

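The rectified side view shows the pointer end at (115,263), still at tick 4 (77,283). The mark is at (187,50). To measure its angle numerically from now on I'll calibrate a colour profile around the skirt.

```bash
cat > ang.py <<'E'
from look import *
def prof(c,r0=27.5,r1=30.5,h=6.5):
    a=np.radians(np.arange(-60,200,3));out=[]
    im=c['image'].astype(np.float32)
    for t in a:
        v=[]
        for r in np.arange(r0,r1,.5):
            p=B+h*n+r*(np.cos(t)*ex+np.sin(t)*ey);u,w=proj(c,p)
            v.append(cv2.getRectSubPix(im,(1,1),(float(u),float(w)))[0,0])
        out.append(np.mean(v,0))
    return np.degrees(a),np.array(out)
def pointer(c,verbose=False):
    a,v=prof(c,20,29.5); y=(v[:,0]-v[:,2])/(v.sum(1)/3+10) # yellowness
    k=np.argsort(-y)[:5]
    print('yellow peak',[(int(round(a[i])),round(float(y[i]),3),int(v[i].mean())) for i in k])
E
python3 - <<'E'
from ang import *
c=dict(np.load('side.npz'));pointer(c)
a,v=prof(c,36,38,4.2)
b=v.mean(1);print('dark at r=37:',[(int(x),int(y)) for x,y in zip(a,b) if y<150])
E
```

```text
yellow peak [(123, -0.018, 87), (126, -0.018, 101), (129, -0.019, 106), (132, -0.02, 104), (135, -0.026, 98)]
dark at r=37: [(-27, 146), (-6, 122), (-3, 67), (0, 32), (3, 26), (6, 55), (9, 114), (66, 138), (96, 142), (117, 131), (119, 124), (123, 105), (126, 81), (129, 97), (132, 121), (135, 127), (138, 126), (141, 126), (144, 125), (147, 126), (150, 121), (153, 102), (156, 86), (159, 99), (162, 121), (165, 128), (168, 129), (171, 129), (174, 129), (177, 128), (180, 129), (183, 128), (186, 128), (189, 129), (192, 128), (195, 128), (198, 129)]
```

Request:
play_rows(
  increments=[
    [1,0,0,0,0],
    [1,0,0,0,0],
    [1,0,0,0,0],
    [1,0,0,0,0],
    [1,0,0,0,0],
    [1,0,0,0,0],
    [1,0,0,0,0.08],
    [1,0,0,0,0.16],
    [1,0,0,0,0.24],
    [1,0,0,0,0.32],
    [1,0,0,0,0.4],
    [1,0,0,0,0.48],
    [1,0,0,0,0.56],
    [1,0,0,0,0.64],
    [1,0,0,0,0.72],
    [1,0,0,0,0.8],
    [1,0,0,0,0.88],
    [1,0,0,0,0.9],
    [1,0,0,0,0.9],
  ],
  force=70,
)

```text
time_s: 16.2
eef_pos: [645.1, 103.1, 112.9]
orientation: [-3.139, -0.006, 0.033]
contact_force: [2.8, -2.0, 4.3]
grip_width: 0.399
finger_force: 100.3
```

```bash
python3 go.py 643 100.6 110 0.93; python3 - <<'E'
from ang import *
c=cap('side');pointer(c)
E
```

```text
t 16.2 pos [645.1 103.1 112.9] rpy [-3.139 -0.006  0.033] q [-0.01  0.7   1.46  0.    0.97  1.52] F [ 2.8 -2.   4.3] M [ 1.92 -0.37  1.31]
delta cm [-0.22  0.24  0.29] twist -0.897
yellow peak [(90, 0.006, 141), (87, 0.004, 139), (93, 0.001, 128), (84, -0.009, 127), (96, -0.013, 104)]
```

Request:
play_rows(
  increments=[
    [0.2,0,0,0,0.0],
    [0.2,0,0,0,0.0],
    [0.2,0,0,0,0.0],
    [0.2,0,0,0,-0.1],
    [0.2,0,0,0,-0.24],
    [0.2,0,0,0,-0.38],
    [0.2,0,0,0,-0.52],
    [0.2,0,0,0,-0.66],
    [0.2,0,0,0,-0.8],
    [0.2,0,0,0,-0.9],
    [0.2,0,0,0,-0.9],
    [0.2,0,0,0,-0.9],
  ],
)

```text
time_s: 17.45
eef_pos: [642.2, 102.3, 110.9]
orientation: [-3.14, 0.001, 0.929]
contact_force: [0.2, 0.6, 0.2]
grip_width: 0.795
finger_force: 0.0
```

```bash
python3 go.py 643 100.6 110 0.93; python3 - <<'E'
from ang import *
c=cap('side');pointer(c)
E
```

```text
t 17.45 pos [642.2 102.3 110.9] rpy [-3.14e+00  1.00e-03  9.29e-01] q [-0.01  0.71  1.46  0.    0.98  0.63] F [0.2 0.6 0.2] M [ 0.01 -0.04 -0.01]
delta cm [-0.08  0.17  0.09] twist -0.001
yellow peak [(102, 0.01, 207), (99, 0.008, 223), (96, 0.008, 216), (105, 0.006, 166), (93, 0.004, 187)]
```

Request:
play_rows(
  increments=[
    [1,0,0,0,0],
    [1,0,0,0,0],
    [1,0,0,0,0],
    [1,0,0,0,0],
    [1,0,0,0,0],
    [1,0,0,0,0],
    [1,0,0,0,0.08],
    [1,0,0,0,0.16],
    [1,0,0,0,0.24],
    [1,0,0,0,0.32],
    [1,0,0,0,0.4],
    [1,0,0,0,0.48],
    [1,0,0,0,0.56],
    [1,0,0,0,0.64],
    [1,0,0,0,0.72],
    [1,0,0,0,0.8],
    [1,0,0,0,0.88],
    [1,0,0,0,0.9],
    [1,0,0,0,0.9],
  ],
  force=70,
)

```text
time_s: 19.4
eef_pos: [645.1, 103.1, 112.9]
orientation: [-3.139, -0.006, 0.033]
contact_force: [4.2, -1.0, 4.2]
grip_width: 0.4
finger_force: 100.0
```

```bash
python3 go.py 643 100.6 110 0.93; python3 - <<'E'
from ang import *
c=cap('side');pointer(c)
E
```

```text
t 19.4 pos [645.1 103.1 112.9] rpy [-3.139 -0.006  0.033] q [-0.01  0.7   1.46  0.    0.97  1.52] F [ 4.2 -1.   4.2] M [ 2.06 -0.37  1.29]
delta cm [-0.22  0.24  0.29] twist -0.897
yellow peak [(57, 0.008, 203), (60, 0.008, 177), (54, 0.006, 205), (51, -0.0, 191), (63, -0.003, 136)]
```

Each grasp gives one click. Two more clicks are needed.

Request:
play_rows(
  increments=[
    [0.2,0,0,0,0.0],
    [0.2,0,0,0,0.0],
    [0.2,0,0,0,0.0],
    [0.2,0,0,0,-0.1],
    [0.2,0,0,0,-0.24],
    [0.2,0,0,0,-0.38],
    [0.2,0,0,0,-0.52],
    [0.2,0,0,0,-0.66],
    [0.2,0,0,0,-0.8],
    [0.2,0,0,0,-0.9],
    [0.2,0,0,0,-0.9],
    [0.2,0,0,0,-0.9],
  ],
)

```text
time_s: 20.65
eef_pos: [642.2, 102.3, 110.9]
orientation: [-3.14, 0.001, 0.929]
contact_force: [-0.1, -0.7, -0.6]
grip_width: 0.8
finger_force: 0.0
```

```bash
python3 - <<'E'
from ang import *
c=cap('side');pointer(c)
E
```

```text
yellow peak [(69, 0.008, 197), (63, 0.007, 220), (66, 0.007, 219), (60, 0.004, 201), (72, 0.002, 154)]
```

Request:
play_rows(
  increments=[
    [1,0,0,0,0],
    [1,0,0,0,0],
    [1,0,0,0,0],
    [1,0,0,0,0],
    [1,0,0,0,0],
    [1,0,0,0,0],
    [1,0,0,0,0.08],
    [1,0,0,0,0.16],
    [1,0,0,0,0.24],
    [1,0,0,0,0.32],
    [1,0,0,0,0.4],
    [1,0,0,0,0.48],
    [1,0,0,0,0.56],
    [1,0,0,0,0.64],
    [1,0,0,0,0.72],
    [1,0,0,0,0.8],
    [1,0,0,0,0.88],
    [1,0,0,0,0.9],
    [1,0,0,0,0.9],
  ],
)

```text
time_s: 22.6
eef_pos: [645.1, 103.1, 112.9]
orientation: [-3.139, -0.006, 0.033]
contact_force: [4.0, -1.7, 5.3]
grip_width: 0.402
finger_force: 100.2
```

```bash
python3 - <<'E'
from ang import *
c=cap('side');pointer(c)
E
```

```text
yellow peak [(24, 0.008, 187), (21, 0.007, 200), (27, 0.005, 158), (18, 0.003, 196), (30, -0.005, 125)]
```

Request:
play_rows(
  increments=[
    [0.2,0,0,0,0.0],
    [0.2,0,0,0,0.0],
    [0.2,0,0,0,0.0],
    [0.2,0,0,0,-0.1],
    [0.2,0,0,0,-0.24],
    [0.2,0,0,0,-0.38],
    [0.2,0,0,0,-0.52],
    [0.2,0,0,0,-0.66],
    [0.2,0,0,0,-0.8],
    [0.2,0,0,0,-0.9],
    [0.2,0,0,0,-0.9],
    [0.2,0,0,0,-0.9],
  ],
)

```text
time_s: 23.85
eef_pos: [642.2, 102.3, 110.9]
orientation: [-3.14, 0.001, 0.929]
contact_force: [-0.4, 0.1, 1.3]
grip_width: 0.798
finger_force: 0.0
```

```bash
python3 go.py 643 100.6 110 0.93;python3 - <<'E'
from ang import *
c=cap('side');pointer(c)
E
```

```text
t 23.85 pos [642.2 102.3 110.9] rpy [-3.14e+00  1.00e-03  9.29e-01] q [-0.01  0.71  1.46  0.    0.98  0.63] F [-0.4  0.1  1.3] M [-0.    0.01  0.03]
delta cm [-0.09  0.17  0.09] twist -0.001
yellow peak [(33, 0.01, 209), (36, 0.01, 180), (30, 0.007, 219), (39, 0.002, 141), (27, 0.002, 215)]
```

The pointer rests at tick 1 (about 33°) and the mark is at about 3°. For the last click I use a twist of 0.75 so it doesn't overshoot.

Request:
play_rows(
  increments=[
    [1,0,0,0,0],
    [1,0,0,0,0],
    [1,0,0,0,0],
    [1,0,0,0,0],
    [1,0,0,0,0],
    [1,0,0,0,0],
    [1,0,0,0,0.08],
    [1,0,0,0,0.16],
    [1,0,0,0,0.24],
    [1,0,0,0,0.32],
    [1,0,0,0,0.4],
    [1,0,0,0,0.48],
    [1,0,0,0,0.56],
    [1,0,0,0,0.64],
    [1,0,0,0,0.7],
    [1,0,0,0,0.75],
    [1,0,0,0,0.75],
    [1,0,0,0,0.75],
  ],
)

```text
time_s: 25.7
eef_pos: [644.8, 103.5, 112.5]
orientation: [-3.139, -0.005, 0.183]
contact_force: [5.1, 2.4, 6.1]
grip_width: 0.401
finger_force: 73.9
```

```bash
python3 - <<'E'
from ang import *
c=cap('side');pointer(c)
E
```

```text
yellow peak [(0, -0.0, 111), (-3, -0.001, 99), (3, -0.005, 110), (-6, -0.008, 79), (6, -0.014, 103)]
```

The pointer is at about 0°, inside the mark's click. I release and rise clear.

Request:
play_rows(
  increments=[
    [0.2,0,0,0,0],
    [0,0,0,0,0],
    [0,0,0,0,0],
    [0,0,0,0,0],
    [0,0,0,0,0],
    [0,0,0,-3,0],
    [0,0,0,-7,0],
    [0,0,0,-11,0],
    [0,-10,12,-13,0],
    [0,-15,15,-13,0],
    [0,-15,18,-13,0],
    [0,-15,20,-13,0],
    [0,-15,20,-13,0],
    [0,-15,20,-13,0],
    [0,-15,20,-13,0],
  ],
)

```text
time_s: 27.25
eef_pos: [530.7, -122.8, 241.4]
orientation: [-3.141, -0.0, 0.177]
contact_force: [0.2, -0.1, -0.2]
grip_width: 0.999
finger_force: 0.0
```

```bash
python3 go.py 643 100.6 110 0.93; python3 - <<'E'
from ang import *
c=cap('side');pointer(c);r=rect(c,6.5)
im=np.zeros((480,800,3),np.uint8);im[:,:400]=cv2.resize(c['image'][150:390,40:240],(400,480));im[:395,402:797]=cv2.resize(r,(395,395))
cv2.imwrite('pics/c7.png',im[:,:,::-1]);cv2.imwrite('pics/full.png',c['image'][:,:,::-1])
E
```

```text
t 27.25 pos [ 530.7 -122.8  241.4] rpy [-3.141 -0.     0.177] q [-0.43  0.41  1.62  0.    1.11  0.96] F [ 0.2 -0.1 -0.2] M [ 0.02 -0.01 -0.06]
delta cm [ 15.   -20.01  13.15] twist -0.753
yellow peak [(0, 0.01, 197), (-3, 0.008, 212), (3, 0.008, 169), (-6, 0.004, 213), (6, 0.0, 137)]
```

View pics/c7.png

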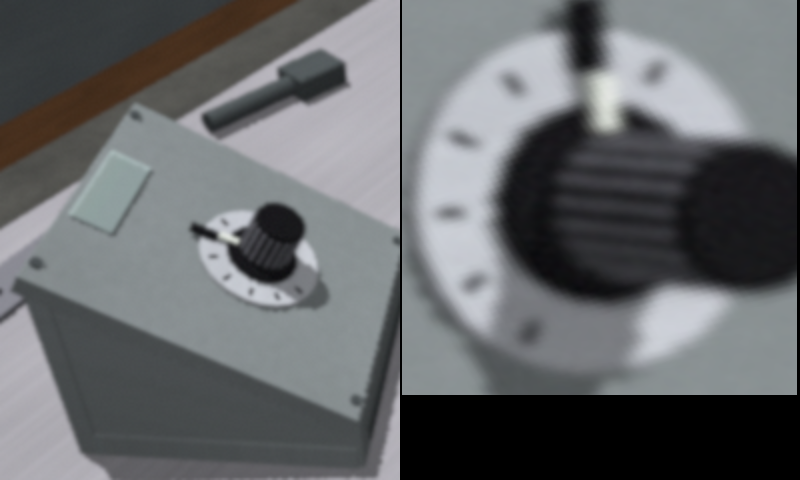

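View pics/full.png

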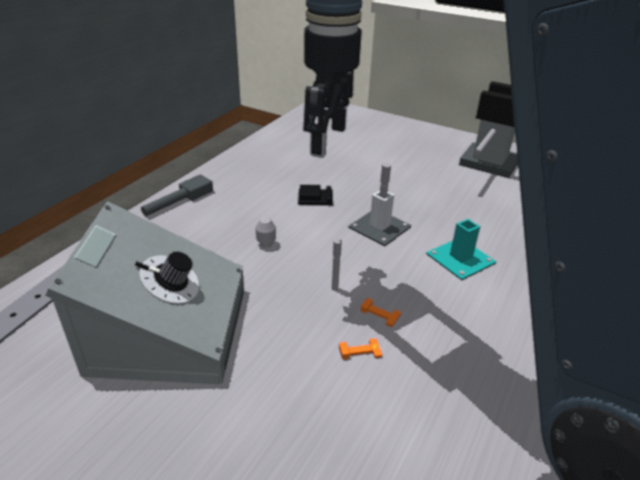

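The pointer (rectified 600,100) lies in line with the long bar (585,35). The spindle stands in the aluminium holder (full view 385,180), and the bystanders have not moved.

```bash
python3 -c "
from rig import manip
print(manip.finish_job())"
```

```text
the job is handed in; nothing more can be done
None
```

I handed the job in at about 27 s, and no verdict came back: in the last pictures the selector's pointer was in the click at the long bar, the 130 mm spindle stood collar up on the aluminium holder's floor, and the bystanders had not moved.

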